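# Secure the recliner's drive pin with its spring cotter

## Task

The push rod of this armchair's recline drive is back on its crank, but the upright pin through the fork is not secured. Lay the brass washer over the pin, flat on the fork, then push the straight leg of the big spring cotter through the pin's cross hole until its bow snaps over the pin, and let go. The pin slides in the fork, so feel for the hole lightly (no more than about 10 N before the leg is in), never ram the cotter, and leave the other things where they are.

Things in the scene. Friction and masses are not known exactly. Their poses are not given: they have to be found in the camera images.
- drive: Recline drive lying fixed on the table. Origin at table level on the axis of the unsecured pin; z up; y along the push rod to the black gearbox and motor (75 mm high, y 300 on); x along the pin's cross hole, to 0.05 rad. Steel fork head on the rod round the pin (32 mm in x, 51 in y, top at 62 mm), yellow crank at -y. The -x side of the pin is free. A second pin at y 400 shows a fitted cotter.
- pin_axis (a point): Point on the axis of the unsecured upright steel pin, level with the fork's top (62 mm), axes as the drive's. Pin 16 mm thick, chamfered. Its 5.8 mm cross hole runs along x; centre 8.4 mm below the pin's top. The pin slides in the fork: hole centre 9.5 to 19.5 mm above this point, unmeasured. It resists sliding with 12 N and turns a little if pushed.
- cotter: Big R-shaped spring cotter of 4 mm steel wire, lying flat. Origin at the underside of its coil's centre (coil 20 mm across, 8 mm high: grip it here across y); z up; x along the straight leg to its tip. Straight leg: 4 mm thick, axis at y -8, height 2, tip at x 70. The sprung bow lies on the +y side and reaches x 60.
- cotter_seat (a point): Point on the cotter's straight leg, 36 mm ahead of the coil's centre, 34 mm behind the tip (cotter's axes): it lies on the pin's axis when the cotter is home, the bow's hollow round the pin.
- cotter_tip (a point): Bevelled end of the cotter's straight leg (cotter's axes). Once in the hole the leg slides freely; the bow meets the pin about 19 mm before home, takes a push of 5 to 10 N to spread, then snaps over: the force falls away from some 9 mm before home, stays about nil to home, and rises again 2 mm past it.
- bow (a joint): Opening of the cotter's sprung bow, rad: 0 at rest, up to about 0.09 while it rides over the pin, below 0.03 once snapped round it. Stiffness 5 N m/rad about the coil's centre.
- washer: Brass washer lying flat, 34 mm across, 6 mm thick, hole 18.5 mm. Origin at the centre of its underside, z up.
- small_washer: Dark steel washer 24 mm across, 4 mm thick, hole 12 mm; does not fit; leave alone.
- handset: Black chair handset 160 x 48 x 18 mm with buttons, long along its x, origin under its centre; leave alone.
- screwdriver: Screwdriver, orange handle, 200 mm long along its x, 26 mm high, origin under its middle; leave alone.
- wrench: Steel wrench 180 mm long along its x, 8 mm high, origin under its middle; leave alone.
- mug: Blue mug, 82 mm across, 95 mm high, handle at its +y, origin under its centre; leave alone.
- tumbler: Glass tumbler, 72 mm across, 100 mm high, origin under its centre; leave alone.
- oil_can: White oil bottle, 48 mm across, 150 mm high, origin under its centre; leave alone.

How it is judged (in metres and radians):
On the way:
1. the brass washer lies flat on the fork, over the pin (horizontal distance between washer and pin_axis below 0.003 m and z of washer in the frame of pin_axis below 0.003 m and angle between washer's own z axis and vertical below 0.15 rad), for 0.2 s.
At the end, for the whole second after the job is handed in: The washer lies flat on the fork (within 3 mm of the pin's axis, under 3 mm up, tilt under 0.15 rad); the cotter's leg is through the pin, its seat within 3 mm of the pin's axis and 6 to 21 mm above the fork, bow closed to below 0.05 rad; cotter released and at rest (all of step 1 and horizontal distance between cotter_seat and pin_axis below 0.003 m and z of cotter_seat in the frame of pin_axis between 0.006 and 0.021 m and value of joint bow below 0.05 rad and linear speed of cotter below 0.02 m/s); the robot touches nothing.
It fails at once if the leg's end is pressed on the drive with more than 12 N before it has found its hole (seat over 36 mm from the pin's axis) (contact force between cotter and drive above 12 N and horizontal distance between cotter_seat and pin_axis above 0.036 m).
It fails at once if the cotter is rammed: the forces at all its contacts with the drive add up to more than 35 N (contact force between cotter and drive above 35 N).
It fails at once if one of the other things on the table is moved by more than 30 mm (distance of any of small_washer, handset, screwdriver, wrench, mug, tumbler, oil_can from where it was at the start of the episode above 0.03 m).
It also fails if it takes over 72 s, if anything falls off the work surface, if the arm or the gripper's body presses on something with over 40 N, if the wrist force passes 120 N, or if a joint passes its speed limit or range.

## Robot

A 6-joint arm with a two-finger parallel gripper is mounted at the origin on the work surface. World frame = base frame: x ahead of the robot, y to its left, z up, the work surface at z = 0. Lengths are in mm, angles in rad, forces in N, time in s.
With the tool pointing down it reaches from about 300 to 875 mm from the base axis. Payload 6.4 kg.
Tool frame: the origin (TCP) lies at the very end of the fingers, on their centre line; the grasp point (between the pads) lies 19 mm behind it (hold_point_z is the distance from the TCP to the grasp point, in mm); z points along the fingers, y is the line along which they close (so a half turn about z gives the same grasp; the last joint's range is limited). The gripper opens to 88 mm and grips with 3 to 60 N. Pads are 18 mm wide; open, the fingers measure 123 mm over their backs; the gripper's body (75 mm by 187 mm) begins 45 mm behind the grasp point.
Start: joints at [1.133, 0.181, 1.607, -0, 1.354, -0.206], TCP at [132.082, 559.639, 238.714] pointing down, gripper open.
Joint ranges: [-2.99, 2.99], [-0.89, 2.07], [0.3, 2.58], [-1.14, 4.28], [0, 2.63], [-3.12, 3.12]. Speed limits (rad/s): [2.57, 2.57, 3.01, 3.14, 3.14, 3.14].

## Interface

Orientations are given as a rotation vector (axis times angle).
In Python, from bench import read_state, read_camera, hand_in, hold_point_z gives the robot as it stands. The module is installed in compiled form; this text tells all that it offers.
- The arm moves only by the tool play_rows, never from a script. Its argument "series" is a list of rows, each a list of 5 numbers: the shift along the tool's x, y, z as a fraction of full scale, then the turn about the tool's z as a fraction of full scale, then the gripper command: -1 is fully open, 1 is shut, values between are in proportion. A call has 1 to 20 rows; each row shifts and turns the commanded pose from where the row before left it, along the tool's axes as they then stand; what a row does not reach is not made up. Full scale, the value 1, is 0.12 m for a shift and 30 degrees for a turn. A row lasts 1/12 s, in which the tool goes at most 41.7 mm and 7.16 degrees, less where a joint would pass 70% of its speed; a pose out of reach is approached as far as the arm can. A call with a number of a shift or a turn outside -1 to 1 is refused whole. A call with a gripper value outside its range is refused whole. The fingers move at their own pace and stop on an object; "grip_force" is the grip in N (left out, the last holds). Time passes only in rows, so rows that do not move let the fingers close. It gives the time, the measured TCP pose, the force, the opening and the grip force at its end, in the units of the state.
- read_state(): the state, without advancing time (a new reading comes with each control period).
- read_camera(name): name is "side" or "top"; returns a dict with "image" (480x640x3 uint8, red, green, blue), "fx", "fy", "cx", "cy" (pixels), "k1" (the pictures are not rectified: a ray, as slopes to the right and down, at radius r is drawn at 1 + k1 r^2 times it, then the intrinsics apply), "camera_from_world" (4x4, takes a point from world to camera coordinates). Camera axes: x right, y up, looking along -z (the intrinsics and any distortion apply to the point x, -y, -z); pixel columns grow to the right and rows downward; lengths in mm; the calibration is good to about 2 mm. A picture is of the moment at which its call begins. There is no depth.
- hand_in(): hands the job in; it is judged then, once.
The state is a dict: "time": time; "joints": joint angles; "joint_vel": joint speeds; "joint_torque": joint torques, N m; "tool_pos": TCP position; "orientation": TCP orientation; "ft_force": force on the tool from outside, world axes, zero at the start; "moment": the same for the moment, N m; "grip_width": finger opening in mm; "gripper_force": force on a finger pad.
Only numpy, scipy, OpenCV 4.12 (cv2) and the standard library are available. Lean on these libraries where they do the work, as an engineer would, in place of code of your own. Each camera call takes 0.05 s, during which the arm holds its last target. There are 200 camera calls.

## Working session

There is one attempt and no reset: what is moved stays moved. The work goes in short steps, Python scripts to look and compute and a tool call to move; the robot and the scene stay as the last step left them, time stands still between calls to the robot, and variables do not carry over. Pictures are saved under pics/ and viewed, at most 10 in all, crops included, and the job is handed in when it is done.

Besides the shell and the picture viewer there is one more tool, called after "Request:" as name([rows], argument=value, ...), one row to a line, values as JSON. play_rows: Moves the arm, as the interface text tells. Shift numbers are shares of 0.12 m and turn numbers shares of 30 degrees, none past 1 either way. Its arguments: {"type":"object","properties":{"series":{"type":"array","items":{"type":"array","items":{"type":"number"}}},"grip_force":{"type":"number"}},"required":["series"]}

```bash
mkdir -p pics
cat > h.py <<'E'
import numpy as np, cv2
from scipy.spatial.transform import Rotation as R
from bench import read_state, read_camera, hold_point_z
def ray(c,u,v):
    xd,yd=(u-c['cx'])/c['fx'],(v-c['cy'])/c['fy']; x,y=xd,yd
    for _ in range(30):
        k=1+c['k1']*(x*x+y*y); x,y=xd/k,yd/k
    T=np.array(c['camera_from_world']); Rm=T[:3,:3]; o=-Rm.T@T[:3,3]
    return o, Rm.T@np.array([x,-y,-1.])
def onz(c,u,v,z):
    o,d=ray(c,u,v); return o+d*(z-o[2])/d[2]
def proj(c,p):
    T=np.array(c['camera_from_world']); q=T[:3,:3]@np.asarray(p,float)+T[:3,3]
    x,y=q[0]/-q[2],-q[1]/-q[2]; k=1+c['k1']*(x*x+y*y)
    return np.array([c['fx']*x*k+c['cx'],c['fy']*y*k+c['cy']])
def tri(c1,p1,c2,p2):
    o1,d1=ray(c1,*p1);o2,d2=ray(c2,*p2)
    A=np.stack([d1,-d2],1); s=np.linalg.lstsq(A,o2-o1,rcond=None)[0]
    a,b=o1+d1*s[0],o2+d2*s[1]; return (a+b)/2,np.linalg.norm(a-b)
def save(c,n,box=None,f=1):
    im=c['image'][:,:,::-1]
    if box: x0,y0,x1,y1=box; im=im[y0:y1,x0:x1]
    cv2.imwrite('pics/'+n,cv2.resize(np.ascontiguousarray(im),None,fx=f,fy=f,interpolation=cv2.INTER_CUBIC))
E
python3 - <<'E'
from h import *
import pickle
t=read_camera('top');s=read_camera('side')
pickle.dump((t,s),open('c0.pkl','wb'))
save(t,'t0.png');save(s,'s0.png')
for c in(t,s):
    T=np.array(c['camera_from_world']);print(c['fx'],c['k1'],-T[:3,:3].T@T[:3,3]); print(T.round(3))
print(read_state(),hold_point_z)
E
```

```text
433.46727786472275 -0.07261353983214693 [ 402.98003183  -15.23558183 1027.75287442]
[[ 1.20000e-02 -1.00000e+00  1.00000e-03 -2.13410e+01]
 [ 9.88000e-01  1.20000e-02  1.53000e-01 -5.55194e+02]
 [-1.53000e-01 -0.00000e+00  9.88000e-01 -9.54047e+02]
 [ 0.00000e+00  0.00000e+00  0.00000e+00  1.00000e+00]]
476.3649574747557 -0.054281257889492736 [ -60.01294716 -643.50964473  562.23116977]
[[ 7.08000e-01 -7.06000e-01 -1.10000e-02 -4.05210e+02]
 [ 3.53000e-01  3.41000e-01  8.71000e-01 -2.49575e+02]
 [-6.11000e-01 -6.21000e-01  4.91000e-01 -7.12269e+02]
 [ 0.00000e+00  0.00000e+00  0.00000e+00  1.00000e+00]]
{'time': 0.1, 'joints': array([ 1.13270611e+00,  1.81451517e-01,  1.60791315e+00,  3.12126622e-05,
        1.35379960e+00, -2.06284198e-01]), 'joint_vel': array([ 0.00089534, -0.00213848, -0.00052752,  0.00025242, -0.00039342,
        0.00126785]), 'joint_torque': array([ 1.22962181e-03, -4.34816837e+01, -3.42696762e+01,  7.05494243e-02,
        3.40535317e-02, -6.40824601e-05]), 'tool_pos': array([131.8528386 , 559.18096432, 237.90631504]), 'orientation': array([-3.63254877e-01, -3.11998987e+00,  2.32610484e-03]), 'ft_force': array([-0.58623067, -0.60053757,  0.31964153]), 'moment': array([ 0.01578156,  0.07632713, -0.01493648]), 'gripper_force': 0.0, 'grip_width': 88.20682333001253} 18.700000000000003
```

View pics/t0.png

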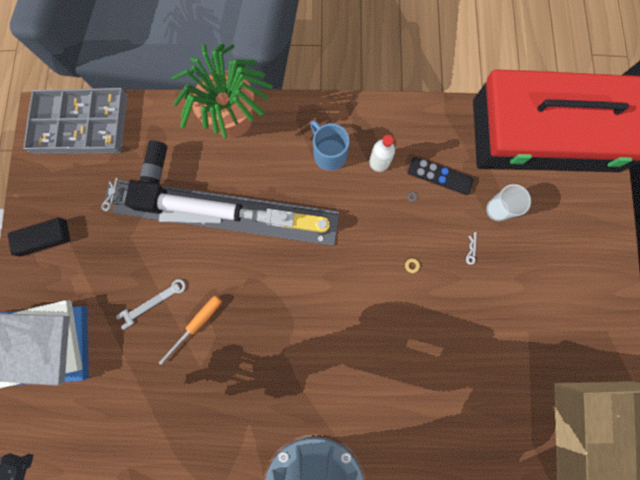

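View pics/s0.png

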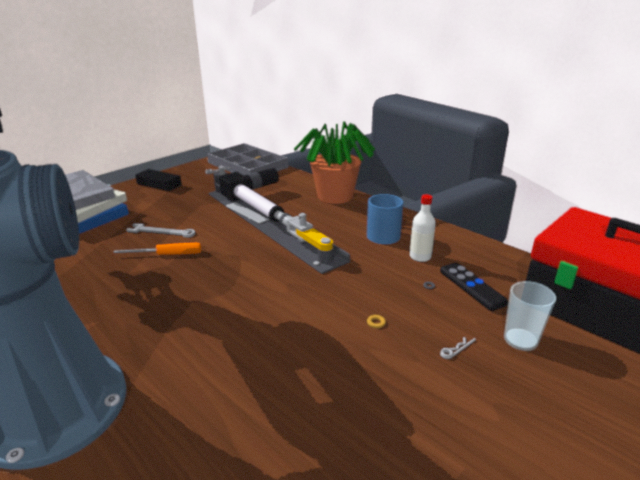

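Top view: pin/fork near (285,218), washer (412,266), cotter (472,249) with coil at the bottom and tip up, tumbler beside it. I need enlarged crops of these.

Run:
```python
from h import *
import pickle
t,s=pickle.load(open('c0.pkl','rb'))
def cr(c,x,y):
    im=c['image'][y-25:y+25,x-33:x+34,::-1]
    im=cv2.resize(np.ascontiguousarray(im),(396,296),interpolation=cv2.INTER_CUBIC)
    for i in range(0,67,10): cv2.line(im,(int((i+.5)*396/67),0),(int((i+.5)*396/67),5),(0,255,0),1);
    for i in range(0,50,10): cv2.line(im,(0,int((i+.5)*296/50)),(5,int((i+.5)*296/50)),(0,255,0),1)
    return cv2.copyMakeBorder(im,2,2,2,2,cv2.BORDER_CONSTANT)
a=np.vstack([np.hstack([cr(t,280,220),cr(t,472,249)]),np.hstack([cr(s,310,228),cr(s,460,347)])])
cv2.imwrite('pics/m1.png',a);print(a.shape)
def blob(c,box,lo,hi):
    x0,y0,x1,y1=box;h=cv2.cvtColor(np.ascontiguousarray(c['image'][y0:y1,x0:x1]),cv2.COLOR_RGB2HSV)
    m=cv2.inRange(h,lo,hi);v,u=np.nonzero(m)
    (cx,cy),(w,hh),an=cv2.minAreaRect(np.stack([u,v],1).astype(np.float32));return cx+x0,cy+y0,w,hh
for c,b in((t,(395,250,430,282)),(s,(358,308,395,335))):
    q=blob(c,b,(18,120,100),(35,255,255));print(q,onz(c,q[0],q[1],5))
```

```text
(600, 800, 3)
(412.0, 265.5, 13.0, 14.0) [ 501.50851822 -226.08429064    5.        ]
(376.0, 321.0, 12.0, 18.0) [ 502.76707809 -226.48981445    5.        ]
```

View pics/m1.png

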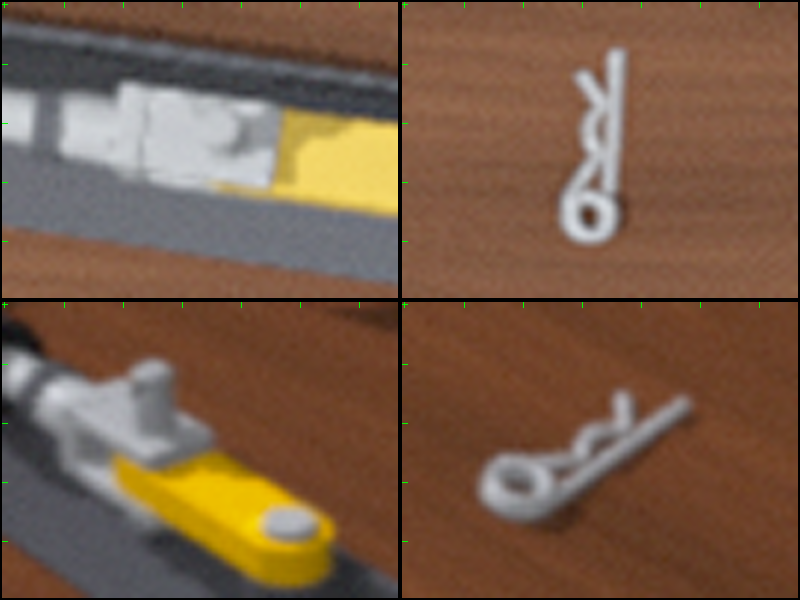

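Run:
```python
from h import *
import pickle
t,s=pickle.load(open('c0.pkl','rb'))
P,e=tri(t,(283.4,216),s,(302,214.3));print('pintop',P,e)
for n,a,b,z in(('coil',(470.1,259.5),(446.3,352.2),8),('tip',(474.9,231.9),(474.9,338.4),3)):
    print(n,onz(t,*a,z),onz(s,*b,z))
# fork top corners, montage px -> world
for X,Y in((120,83),(282,100),(272,188),(115,180)):
    print(onz(t,247+(X-2)/5.91-.5,195+(Y-2)/5.92-.5,62))
for X,Y in((212,437),(157,467),(65,400)): print('s',onz(s,277+(X-2)/5.91-.5,203+(Y-302)/5.92-.5,62))
# rail/gearbox direction: fitted pin, crank pin
st=read_state();Rm=R.from_rotvec(st['orientation']).as_matrix();print(Rm.round(3))
```

```text
pintop [600.95873726  73.68170631  87.42657063] 1.5700145538296342
coil [ 516.8812643  -365.48789063    8.        ] [ 517.01376392 -366.40832032    8.        ]
tip [ 584.75580354 -381.72328209    3.        ] [ 587.92045233 -381.32385891    3.        ]
[623.47630803 115.79460597  62.        ]
[617.45412125  52.99908889  62.        ]
[582.96082076  56.06226602  62.        ]
[585.39278884 116.47476881  62.        ]
s [613.51858359  53.37207571  62.        ]
s [581.68746319  50.76386752  62.        ]
s [595.4362137  118.40629252  62.        ]
[[-0.973  0.23  -0.001]
 [ 0.23   0.973 -0.001]
 [ 0.    -0.002 -1.   ]]
```

```bash
cat >> h.py <<'E'
def plan(xyz=None,yaw=None):
    """yaw: direction (deg) of tool -x (forward) in world. prints needed turn and tool shifts (share of full scale) in current axes"""
    st=read_state();M=R.from_rotvec(st['orientation']).as_matrix();p=st['tool_pos']
    cy=np.degrees(np.arctan2(-M[1,0],-M[0,0]))
    print('t %.2f'%st['time'],'pos',p.round(2),'yaw %.2f'%cy,'tilt',M[:2,2].round(4),'F',st['ft_force'].round(2),'w %.2f g %.1f'%(st['grip_width'],st['gripper_force']))
    if xyz is not None: print('shift',(M.T@(np.array(xyz)-p)/120).round(4))
    if yaw is not None: print('turn',round(-(yaw-cy)/30,4))
E
python3 - <<'E'
from h import *
import pickle
t,s=pickle.load(open('c0.pkl','rb'))
for a,b in(((125,212.5),(330,242.5)),((250,196.5),(338,212))):
    A,B=onz(t,*a,0),onz(t,*b,0);d=A-B;print(A,B,'yaw',np.degrees(np.arctan2(-d[0],d[1])))
A=onz(t,497,214,0);print('tumbler',A)
print('rod axis', onz(t,170,199,45),onz(t,235,210,45))
plan((601,73.7,240),4)
E
```

```text
[623.72930452 473.93748545   0.        ] [555.17093654 -30.92549552   0.        ] yaw -7.733233556830684
[666.44336212 165.51613564   0.        ] [630.13306773 -49.63341887   0.        ] yaw -9.579408692153606
tumbler [ 630.58427564 -440.10085523    0.        ]
rod axis [647.35110585 346.60145133  45.        ] [622.28843717 191.36787218  45.        ]
t 0.10 pos [131.85 559.18 237.91] yaw -13.28 tilt [-0.0007 -0.0014] F [-0.59 -0.6   0.32] w 88.21 g 0.0
shift [-4.7344 -3.0393 -0.0145]
turn -0.5761
```

Request:
play_rows([
  [-0.2367,-0.152,0,0,-1],
  [-0.2367,-0.152,0,0,-1],
  [-0.2367,-0.152,0,0,-1],
  [-0.2367,-0.152,0,0,-1],
  [-0.2367,-0.152,0,0,-1],
  [-0.2367,-0.152,0,0,-1],
  [-0.2367,-0.152,0,0,-1],
  [-0.2367,-0.152,0,0,-1],
  [-0.2367,-0.152,0,0,-1],
  [-0.2367,-0.152,0,0,-1],
  [-0.2367,-0.152,0,0,-1],
  [-0.2367,-0.152,0,0,-1],
  [-0.2367,-0.152,0,0,-1],
  [-0.2367,-0.152,0,0,-1],
  [-0.2367,-0.152,0,0,-1],
  [-0.2367,-0.152,0,0,-1],
  [-0.2367,-0.152,0,0,-1],
  [-0.2367,-0.152,0,0,-1],
  [-0.2367,-0.152,0,0,-1],
  [-0.2367,-0.152,0,-0.143,-1],
], grip_force=3)

```text
time: 1.77
tool_pos: [601.8, 72.7, 238.2]
orientation: [-0.247, -3.131, -0.0]
ft_force: [0.4, 0.9, 0.1]
grip_width: 88.0
gripper_force: 0.0
```

```bash
python3 -c "
from h import *
plan((601,73.7,67),-9)"
```

```text
t 1.77 pos [601.84  72.68 238.18] yaw -9.02 tilt [-0.0009  0.0002] F [0.38 0.85 0.12] w 87.98 g 0.0
shift [0.007  0.0073 1.4265]
turn -0.0007
```

Request:
play_rows([
  [0.007,0.007,0.2,0,-1],
  [0,0,0.2,0,-1],
  [0,0,0.2,0,-1],
  [0,0,0.2,0,-1],
  [0,0,0.2,0,-1],
  [0,0,0.2,0,-1],
  [0,0,0.1,0,-1],
  [0,0,0.08,0,-1],
  [0,0,0.045,0,-1],
  [0,0,0,0,-1],
])

```text
time: 2.6
tool_pos: [600.2, 75.1, 67.1]
orientation: [-0.246, -3.131, -0.0]
ft_force: [-0.2, -0.2, 0.9]
grip_width: 88.0
gripper_force: 0.0
```

Request:
play_rows([
  [0,0,0,0,1],
  [0,0,0,0,1],
  [0,0,0,0,1],
  [0,0,0,0,1],
  [0,0,0,0,1],
  [0,0,0,0,1],
  [0,0,0,0,1],
  [0,0,0,0,1],
], grip_force=3)

```text
time: 3.27
tool_pos: [600.5, 75.1, 67.8]
orientation: [0.246, 3.132, 0.0]
ft_force: [-0.0, 0.8, 0.6]
grip_width: 37.0
gripper_force: 0.0
```

```bash
python3 -c "
from h import *
plan((601,73.7,67),-9)"
```

```text
t 3.27 pos [600.45  75.06  67.77] yaw -8.99 tilt [0. 0.] F [-0.03  0.78  0.59] w 37.04 g 0.0
shift [-0.0063 -0.0105  0.0064]
turn 0.0003
```

Request:
play_rows([
  [0,0,0,0,1],
  [0,0,0,0,1],
  [0,0,0,0,1],
  [0,0,0,0,1],
  [0,0,0,0,1],
])

```text
time: 3.68
tool_pos: [600.4, 74.7, 67.7]
orientation: [-0.246, -3.132, 0.001]
ft_force: [0.1, -1.0, 0.2]
grip_width: 15.7
gripper_force: 3.0
```

Request:
play_rows([
  [0,0,0,0,1],
  [0,0,0,0,1],
])

```text
time: 3.85
tool_pos: [600.4, 74.8, 67.7]
orientation: [-0.246, -3.132, 0.001]
ft_force: [-1.1, -2.0, 1.1]
grip_width: 15.7
gripper_force: 3.0
```

Request:
play_rows([
  [0,0,0,0,1],
])

```text
time: 3.93
tool_pos: [600.4, 74.8, 67.7]
orientation: [-0.246, -3.132, 0.001]
ft_force: [-0.6, -2.2, 0.4]
grip_width: 15.8
gripper_force: 3.0
```

Request:
play_rows([
  [0,-0.004,0,0,1],
  [0,0,0,0,1],
])

```text
time: 4.1
tool_pos: [600.4, 74.7, 67.7]
orientation: [0.246, 3.132, 0.0]
ft_force: [-0.6, -1.3, -1.2]
grip_width: 16.0
gripper_force: 3.0
```

Request:
play_rows([
  [0,-0.004,0,0,1],
  [0,0,0,0,1],
])

```text
time: 4.27
tool_pos: [600.4, 74.6, 67.7]
orientation: [0.246, 3.132, 0.001]
ft_force: [0.2, 1.3, -0.1]
grip_width: 16.2
gripper_force: 3.0
```

Request:
play_rows([
  [0,-0.004,0,0,1],
  [0,0,0,0,1],
])

```text
time: 4.43
tool_pos: [600.3, 74.5, 67.7]
orientation: [0.246, 3.132, 0.002]
ft_force: [1.9, 5.0, -1.7]
grip_width: 15.5
gripper_force: 3.0
```

Request:
play_rows([
  [0,0.006,0,0,-0.2],
  [0,0,0,0,-0.2],
  [0,0,0,0,-0.2],
  [0,0,0,0.2308,-0.2],
  [0,0,0,0.2308,-0.2],
  [0,0,0,0.2308,-0.2],
  [0,0,0,0.2308,-0.2],
  [0,0,0,0.2308,-0.2],
  [0,0,0,0.2308,-0.2],
  [0,0,0,0.2308,-0.2],
  [0,0,0,0.2308,-0.2],
  [0,0,0,0.2308,-0.2],
  [0,0,0,0.2308,-0.2],
  [0,0,0,0.2308,-0.2],
  [0,0,0,0.2308,-0.2],
  [0,0,0,0.2308,-0.2],
])

```text
time: 5.77
tool_pos: [600.4, 73.9, 67.8]
orientation: [2.395, 2.033, -0.0]
ft_force: [-0.4, -0.6, 0.2]
grip_width: 52.7
gripper_force: 0.0
```

```bash
python3 -c "
from h import *
plan((600.4,74.6,67.7),-99)
print(read_state()['joints'])"
```

```text
t 5.77 pos [600.38  73.93  67.79] yaw -99.36 tilt [-0.     -0.0004] F [-0.41 -0.58  0.23] w 52.68 g 0.0
shift [ 0.0055 -0.0007  0.0007]
turn -0.0119
[-7.32313004e-02  4.46051541e-01  1.64380426e+00 -5.12158229e-04
  1.05173636e+00  9.03425451e-02]
```

Request:
play_rows([
  [0.0055,0,0,-0.012,1],
  [0,0,0,0,1],
  [0,0,0,0,1],
  [0,0,0,0,1],
  [0,0,0,0,1],
  [0,0,0,0,1],
  [0,0,0,0,1],
  [0,0,0,0,1],
])

```text
time: 6.43
tool_pos: [602.2, 74.6, 68.2]
orientation: [2.38, 2.047, 0.004]
ft_force: [6.3, -0.7, -3.4]
grip_width: 18.0
gripper_force: 3.0
```

Request:
play_rows([
  [0,0,0,0,1],
  [0,0,0,0,1],
])

```text
time: 6.6
tool_pos: [602.2, 74.6, 68.2]
orientation: [2.38, 2.047, 0.004]
ft_force: [5.8, -0.3, -2.7]
grip_width: 17.9
gripper_force: 3.0
```

```bash
python3 -c "
from h import *
plan((600.4,74.6,67.7),-99)"
```

```text
t 6.60 pos [602.22  74.62  68.2 ] yaw -98.61 tilt [ 0.004  -0.0004] F [ 5.76 -0.33 -2.68] w 17.95 g 3.0
shift [-0.0024 -0.015   0.0041]
turn 0.0131
```

Request:
play_rows([
  [0,0.01,0,0,1],
  [0,0.007,0,0,1],
  [0,0,0,0,1],
  [0,0,0,0,1],
])

```text
time: 6.93
tool_pos: [603.5, 74.5, 68.2]
orientation: [2.381, 2.047, 0.002]
ft_force: [5.7, -1.0, 0.6]
grip_width: 16.1
gripper_force: 3.0
```

Request:
play_rows([
  [0,0.004,0,0,1],
  [0,0,0,0,1],
])

```text
time: 7.1
tool_pos: [603.5, 74.5, 68.1]
orientation: [2.382, 2.047, 0.001]
ft_force: [3.6, -0.8, 0.9]
grip_width: 15.7
gripper_force: 3.0
```

Request:
play_rows([
  [0,0.004,0,0,1],
  [0,0,0,0,1],
])

```text
time: 7.27
tool_pos: [603.6, 74.5, 68.1]
orientation: [2.382, 2.048, 0.0]
ft_force: [2.3, -1.0, 3.4]
grip_width: 15.7
gripper_force: 3.0
```

Request:
play_rows([
  [0,0.002,0,0,-0.5],
  [0,0,-0.02,0,-0.5],
  [0,0,-0.1,0,-0.5],
  [0,0,-0.1,0,1],
  [0,0,0,0,1],
  [0,0,0,0,1],
  [0,0,0,0,1],
  [0,0,0,0,1],
  [0,0,0,0,1],
  [0,0,0,0,1],
  [0,0,0,0,1],
])

```text
time: 8.18
tool_pos: [603.4, 74.5, 93.7]
orientation: [-2.382, -2.047, 0.001]
ft_force: [0.7, -0.0, -0.2]
grip_width: 0.4
gripper_force: 0.0
```

```bash
python3 -c "
from h import *
plan((603.7,74.1,90),-99)"
```

```text
t 8.18 pos [603.41  74.5   93.74] yaw -98.65 tilt [-0.0007  0.    ] F [ 0.74 -0.01 -0.16] w 0.42 g 0.0
shift [-0.0029  0.003   0.0312]
turn 0.0118
```

Request:
play_rows([
  [-0.003,0.002,0.03,0,1],
  [0,0,0,0,1],
])

```text
time: 8.35
tool_pos: [603.4, 74.1, 89.7]
orientation: [-2.382, -2.047, 0.001]
ft_force: [0.3, 0.3, -0.6]
grip_width: 0.3
gripper_force: 0.0
```

Request:
play_rows([
  [0,0,0.008,0,1],
  [0,0,0,0,1],
])

```text
time: 8.52
tool_pos: [603.6, 74.1, 89.2]
orientation: [-2.382, -2.047, 0.001]
ft_force: [-0.2, -0.1, 0.4]
grip_width: 0.7
gripper_force: 0.0
```

Request:
play_rows([
  [0,0,0.008,0,1],
  [0,0,0,0,1],
])

```text
time: 8.68
tool_pos: [603.8, 74.1, 88.4]
orientation: [-2.382, -2.048, 0.0]
ft_force: [-0.3, 0.8, 0.2]
grip_width: 0.4
gripper_force: 0.0
```

Request:
play_rows([
  [0,0,0.006,0,1],
  [0,0,0,0,1],
])

```text
time: 8.85
tool_pos: [603.8, 74.1, 87.8]
orientation: [-2.382, -2.048, 0.0]
ft_force: [0.1, 0.1, -0.8]
grip_width: 0.3
gripper_force: 0.0
```

Request:
play_rows([
  [0,0,0.006,0,1],
  [0,0,0,0,1],
])

```text
time: 9.02
tool_pos: [603.9, 74.2, 87.7]
orientation: [2.382, 2.048, 0.0]
ft_force: [-2.7, -0.1, 3.3]
grip_width: 0.4
gripper_force: 1.8
```

Request:
play_rows([
  [0,0,0.006,0,1],
  [0,0,0,0,1],
])

```text
time: 9.18
tool_pos: [604.0, 74.1, 87.5]
orientation: [2.382, 2.048, 0.0]
ft_force: [-4.2, -0.0, 8.0]
grip_width: 0.5
gripper_force: 4.1
```

Request:
play_rows([
  [0,0,-0.05,0,1],
  [0,0,-0.15,0,-0.3],
  [0,0,-0.2,0,-0.3],
  [0,0,-0.1,0,-0.3],
])

```text
time: 9.52
tool_pos: [605.0, 74.1, 148.9]
orientation: [2.381, 2.046, 0.003]
ft_force: [0.5, 0.5, -0.1]
grip_width: 18.4
gripper_force: 0.0
```

```bash
python3 -c "
from h import *
plan((502.3,-226.3,30),-99)"
```

```text
t 9.52 pos [604.96  74.07 148.92] yaw -98.64 tilt [ 0.0029 -0.0002] F [ 0.48  0.5  -0.05] w 18.37 g 0.0
shift [-2.6035 -0.4726  0.9889]
turn 0.012
```

Request:
play_rows([
  [-0.2,-0.0363,0,0,-0.3],
  [-0.27,-0.049,0,0,-0.3],
  [-0.27,-0.049,0.05,0,-0.3],
  [-0.27,-0.049,0.1,0,-0.3],
  [-0.27,-0.049,0.1,0,-0.3],
  [-0.27,-0.049,0.1,0,-0.3],
  [-0.27,-0.049,0.1,0,-0.3],
  [-0.27,-0.049,0.1,0,-0.3],
  [-0.27,-0.049,0.15,0,-0.3],
  [-0.24,-0.044,0.15,0,-0.3],
  [0,0,0.13,0,-0.3],
  [0,0,0,0,-0.3],
  [0,0,0,0,-0.3],
])

```text
time: 10.6
tool_pos: [500.2, -225.5, 28.2]
orientation: [-2.382, -2.045, 0.0]
ft_force: [0.6, 0.4, 0.4]
grip_width: 57.3
gripper_force: 0.0
```

```bash
python3 -c "
from h import *
plan((502.3,-226.3,2),-99)
t=read_camera('top');s=read_camera('side')
a=t['image'][266-45:266+45,412-50:412+50,::-1];b=s['image'][321-45:321+45,376-50:376+50,::-1]
cv2.imwrite('pics/w1.png',cv2.resize(np.hstack([a,b]),None,fx=4,fy=4,interpolation=cv2.INTER_CUBIC))"
```

```text
t 10.60 pos [ 500.2  -225.5    28.17] yaw -98.70 tilt [-0.0016  0.0015] F [0.62 0.41 0.36] w 57.29 g 0.0
shift [-0.0042  0.0187  0.218 ]
turn 0.0101
```

View pics/w1.png

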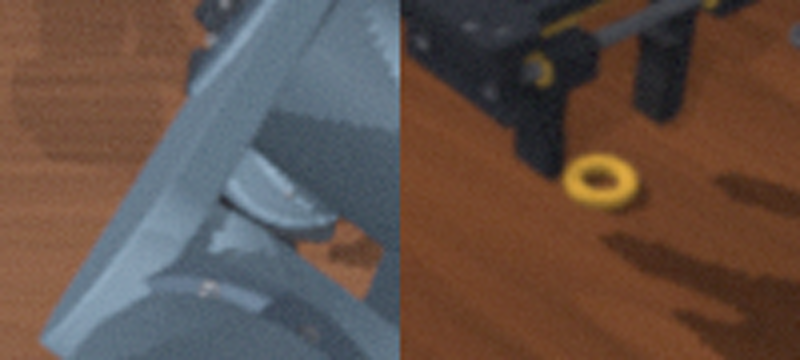

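The side view shows the washer on the table below and between the two fingers; the arm hides it from above. Going down and centring on it with two grasps at right angles.

Request:
play_rows([
  [-0.004,0.0187,0.1,0,-0.3],
  [0,0,0.08,0,-0.3],
  [0,0,0.036,0,-0.3],
  [0,0,0,0,1],
  [0,0,0,0,1],
  [0,0,0,0,1],
  [0,0,0,0,1],
  [0,0,0,0,1],
  [0,0,0,0,1],
], grip_force=5)

```text
time: 11.45
tool_pos: [503.4, -226.8, 3.4]
orientation: [2.382, 2.047, 0.0]
ft_force: [-0.0, 0.8, 1.3]
grip_width: 33.1
gripper_force: 5.0
```

Request:
play_rows([
  [0,0,0,0,-0.1],
  [0,0,0,0,-0.1],
  [0,0,0,-0.2308,-0.1],
  [0,0,0,-0.2308,-0.1],
  [0,0,0,-0.2308,-0.1],
  [0,0,0,-0.2308,-0.1],
  [0,0,0,-0.2308,-0.1],
  [0,0,0,-0.2308,-0.1],
  [0,0,0,-0.2308,-0.1],
  [0,0,0,-0.2308,-0.1],
  [0,0,0,-0.2308,-0.1],
  [0,0,0,-0.2308,-0.1],
  [0,0,0,-0.2308,-0.1],
  [0,0,0,-0.2308,-0.1],
  [0,0,0,-0.2308,-0.1],
  [0,0,0,0,1],
  [0,0,0,0,1],
  [0,0,0,0,1],
  [0,0,0,0,1],
  [0,0,0,0,1],
])

```text
time: 13.12
tool_pos: [503.0, -226.6, 2.9]
orientation: [-0.239, -3.132, -0.0]
ft_force: [0.1, 0.6, -0.9]
grip_width: 33.0
gripper_force: 5.0
```

Request:
play_rows([
  [0,0,0,0,1],
  [0,0,0,0,1],
], grip_force=15)

```text
time: 13.28
tool_pos: [503.0, -226.6, 2.9]
orientation: [-0.237, -3.133, -0.0]
ft_force: [0.1, -1.0, 0.8]
grip_width: 31.9
gripper_force: 15.0
```

```bash
python3 -c "
from h import *
plan((603.7,74.1,100),-9)"
```

```text
t 13.28 pos [ 503.03 -226.61    2.88] yaw -8.67 tilt [-0.0001  0.0001] F [ 0.05 -0.99  0.78] w 31.89 g 15.0
shift [-0.4517  2.6037 -0.8093]
turn 0.0111
```

Request:
play_rows([
  [0,0,-0.1,0,1],
  [0,0,-0.2,0,1],
  [0,0,-0.2,0,1],
  [-0.02,0.11,-0.2,0,1],
  [-0.045,0.26,-0.15,0,1],
  [-0.045,0.26,0,0,1],
  [-0.045,0.26,0,0,1],
  [-0.045,0.26,0,0,1],
  [-0.045,0.26,0,0,1],
  [-0.045,0.26,0,0,1],
  [-0.045,0.26,0,0,1],
  [-0.045,0.26,0,0,1],
  [-0.045,0.26,0,0,1],
  [-0.04,0.22,0,0,1],
  [-0.027,0.194,0,0,1],
  [0,0,0,0,1],
  [0,0,0,0,1],
])

```text
time: 14.7
tool_pos: [613.0, 105.4, 105.6]
orientation: [0.233, 3.133, -0.0]
ft_force: [0.7, -0.1, -0.6]
grip_width: 31.8
gripper_force: 15.0
```

```bash
python3 -c "
from h import *
plan((603.7,74.1,92.2),-9)"
```

```text
t 14.70 pos [613.03 105.38 105.55] yaw -8.49 tilt [ 0.0004 -0.0003] F [ 0.7  -0.08 -0.63] w 31.83 g 15.0
shift [ 0.0385 -0.2693  0.1113]
turn 0.0168
```

Request:
play_rows([
  [0.0385,-0.2,0,0,1],
  [0,-0.0693,0.06,0,1],
  [0,0,0,0,1],
  [0,0,0,0,1],
  [0,0,0,0,1],
])

```text
time: 15.12
tool_pos: [603.7, 72.6, 97.8]
orientation: [-0.239, -3.132, -0.0]
ft_force: [-0.1, 0.3, -0.4]
grip_width: 32.3
gripper_force: 15.0
```

```bash
python3 -c "
from h import *
plan((603.7,74.1,90.6),-9)"
```

```text
t 15.12 pos [603.65  72.61  97.75] yaw -8.71 tilt [-0.0001  0.0003] F [-0.07  0.3  -0.36] w 32.27 g 15.0
shift [0.0015 0.0123 0.0596]
turn 0.0095
```

Request:
play_rows([
  [0.001,0.011,0.05,0,1],
  [0,0,0,0,1],
  [0,0,0,0,1],
  [0,0,0,0,1],
])

```text
time: 15.45
tool_pos: [603.6, 74.7, 91.5]
orientation: [-0.236, -3.132, -0.0]
ft_force: [-0.3, -0.8, 0.2]
grip_width: 31.9
gripper_force: 15.0
```

Request:
play_rows([
  [0,0,0.015,0,1],
  [0,0,0.01,0,1],
  [0,0,0,0,1],
])

```text
time: 15.7
tool_pos: [603.5, 74.5, 88.4]
orientation: [-0.236, -3.132, 0.0]
ft_force: [0.4, 0.3, -0.7]
grip_width: 32.3
gripper_force: 15.0
```

```bash
python3 -c "
from h import *
plan((603.7,74.1,66),-9)"
```

```text
t 15.70 pos [603.51  74.47  88.41] yaw -8.62 tilt [-0.0004 -0.    ] F [ 0.43  0.33 -0.7 ] w 32.33 g 15.0
shift [-0.0021 -0.0028  0.1867]
turn 0.0126
```

Request:
play_rows([
  [-0.001,-0.002,0.02,0,1],
  [0,0,0.02,0,1],
  [0,0,0,0,1],
])

```text
time: 15.95
tool_pos: [603.4, 74.1, 83.3]
orientation: [-0.237, -3.132, -0.0]
ft_force: [-0.7, 0.2, -0.7]
grip_width: 32.3
gripper_force: 15.0
```

Request:
play_rows([
  [0,0,0.04,0,1],
  [0,0,0.04,0,1],
  [0,0,0,0,1],
])

```text
time: 16.2
tool_pos: [602.9, 74.1, 73.0]
orientation: [-0.236, -3.131, 0.0]
ft_force: [-0.4, -0.7, -1.1]
grip_width: 32.1
gripper_force: 15.0
```

Request:
play_rows([
  [0,0,0.03,0,1],
  [0,0,0.025,0,1],
  [0,0,0,0,1],
])

```text
time: 16.45
tool_pos: [603.3, 74.1, 66.9]
orientation: [-0.236, -3.132, 0.0]
ft_force: [-0.4, 0.7, -0.7]
grip_width: 32.2
gripper_force: 15.0
```

```bash
python3 -c "
from h import *
plan((603.7,74.1,65.2),-9)"
```

```text
t 16.45 pos [603.3   74.1   66.91] yaw -8.63 tilt [-0.0011  0.    ] F [-0.41  0.65 -0.73] w 32.18 g 15.0
shift [-0.0033  0.0005  0.0143]
turn 0.0123
```

Washer slid down the pin freely. Lower the last bit, release, rise.

Request:
play_rows([
  [-0.002,0,0.008,0,1],
  [0,0,0,0,1],
  [0,0,0.004,0,1],
  [0,0,0,0,1],
])

```text
time: 16.78
tool_pos: [604.1, 74.1, 66.4]
orientation: [0.236, 3.133, 0.0]
ft_force: [0.5, -0.7, -0.9]
grip_width: 31.8
gripper_force: 15.0
```

Request:
play_rows([
  [0,0,0,0,-0.2],
  [0,0,0,0,-0.2],
  [0,0,0,0,-0.2],
  [0,0,-0.05,0,-0.2],
  [0,0,-0.2,0,-0.2],
  [0,0,-0.25,0,-0.2],
  [0,0,-0.2,0,-0.2],
])

```text
time: 17.37
tool_pos: [604.1, 74.0, 152.1]
orientation: [0.236, 3.132, -0.0]
ft_force: [0.3, -0.2, -0.1]
grip_width: 52.6
gripper_force: 0.0
```

```bash
python3 -c "
from h import *
plan((517,-366,60),-7)"
```

```text
t 17.37 pos [604.11  74.04 152.14] yaw -8.63 tilt [ 0.0003 -0.    ] F [ 0.27 -0.19 -0.07] w 52.55 g 0.0
shift [ 0.1677 -3.7344  0.7677]
turn -0.0544
```

Request:
play_rows([
  [0.013,-0.15,0,0,-0.2],
  [0.013,-0.287,0,0,-0.2],
  [0.013,-0.287,0,0,-0.2],
  [0.013,-0.287,0,0,-0.2],
  [0.013,-0.287,0,0,-0.2],
  [0.013,-0.287,0,0,-0.2],
  [0.013,-0.287,0,0,-0.2],
  [0.013,-0.287,0.05,0,-0.2],
  [0.013,-0.287,0.1,0,-0.2],
  [0.013,-0.287,0.1,0,-0.2],
  [0.013,-0.287,0.1,0,-0.2],
  [0.013,-0.287,0.1,0,-0.2],
  [0.012,-0.287,0.1,0,-0.2],
  [0,-0.14,0.1,-0.0544,-0.2],
  [0,0,0,0,-0.2],
  [0,0,0,0,-0.2],
])

```text
time: 18.7
tool_pos: [516.1, -366.3, 71.8]
orientation: [-0.196, -3.134, -0.002]
ft_force: [-0.1, 0.4, 0.8]
grip_width: 52.7
gripper_force: 0.0
```

```bash
python3 -c "
from h import *
import pickle
t,s=pickle.load(open('c0.pkl','rb'))
q=lambda X,Y:onz(t,439+(X-402)/5.91-.5,224+(Y-2)/5.92-.5,2)
a,b=q(611.5,188),q(617,55);d=b-a;print(a,b,np.degrees(np.arctan2(d[1],d[0])))
q=lambda X,Y:onz(s,427+(X-402)/5.91-.5,322+(Y-302)/5.92-.5,3)
a,b=q(572,491),q(688,402);d=b-a;print(a,b,np.degrees(np.arctan2(d[1],d[0])))
plan((517,-366,30),-6)
t=read_camera('top');s=read_camera('side')
a=t['image'][220-38:220+37,280-50:280+50,::-1];b=s['image'][228-38:228+37,310-50:310+50,::-1]
c=t['image'][250-38:250+37,472-50:472+50,::-1];d=s['image'][347-38:347+37,460-50:460+50,::-1]
cv2.imwrite('pics/w2.png',cv2.resize(np.vstack([np.hstack([a,b]),np.hstack([c,d])]),None,fx=4,fy=4,interpolation=cv2.INTER_CUBIC))"
```

```text
[ 528.71468278 -377.39453626    2.        ] [ 583.572263   -381.97023435    2.        ] -4.76803238565879
[ 530.12775616 -376.52506283    3.        ] [ 587.93084654 -381.30349133    3.        ] -4.725744932272199
t 18.70 pos [ 516.06 -366.34   71.8 ] yaw -7.14 tilt [-0.0009  0.0013] F [-0.09  0.39  0.83] w 52.67 g 0.0
shift [-0.0078  0.0033  0.3483]
turn -0.0381
```

View pics/w2.png

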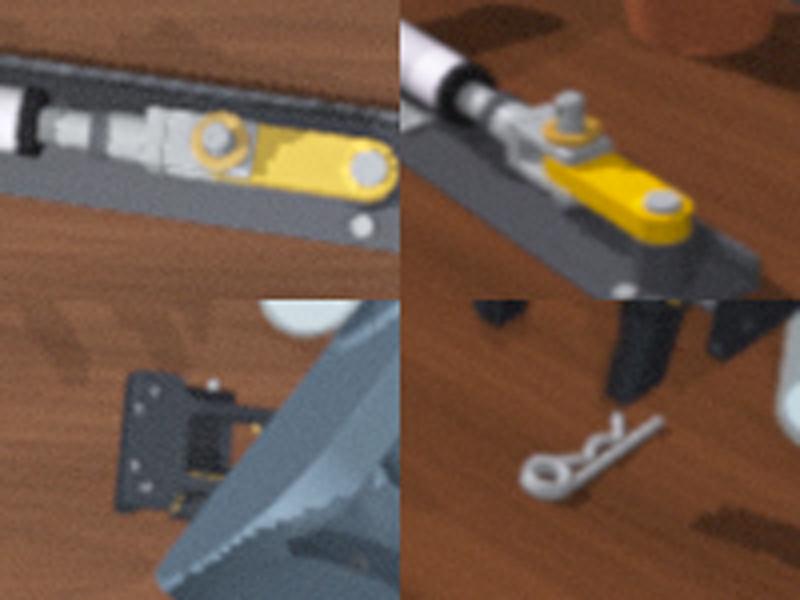

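Washer lies flat over the pin (ring centred on pin at ~(219,140) in the crop). The cotter is undisturbed; fingers are above it. Now grasp it.

Request:
play_rows([
  [-0.002,-0.001,0.1,-0.078,-0.3],
  [0,0,0.15,0,-0.3],
  [0,0,0.15,0,-0.3],
  [0,0,0.1,0,-0.3],
  [0,0,0.05,0,-0.3],
  [0,0,0,0,-0.3],
  [0,0,0,0,-0.3],
])

```text
time: 19.38
tool_pos: [517.5, -365.7, 6.8]
orientation: [0.127, 3.139, -0.0]
ft_force: [0.6, -0.9, 0.8]
grip_width: 57.4
gripper_force: 0.0
```

```bash
python3 -c "
from h import *
plan((516.5,-366.7,2.5),-4.8)"
```

```text
t 19.38 pos [ 517.54 -365.72    6.82] yaw -4.62 tilt [ 0.0003 -0.0002] F [ 0.62 -0.89  0.76] w 57.38 g 0.0
shift [ 0.008  -0.0088  0.036 ]
turn 0.0061
```

Request:
play_rows([
  [0.008,-0.008,0.036,0.005,-0.3],
  [0,0,0,0,1],
  [0,0,0,0,1],
  [0,0,0,0,1],
  [0,0,0,0,1],
  [0,0,0,0,1],
  [0,0,0,0,1],
  [0,0,0,0,1],
  [0,0,0,0,1],
], grip_force=5)

```text
time: 20.13
tool_pos: [516.1, -367.0, 2.1]
orientation: [0.132, 3.139, -0.0]
ft_force: [-0.4, -0.4, 1.5]
grip_width: 19.7
gripper_force: 5.0
```

Request:
play_rows([
  [0,0,0,0,1],
  [0,0,0,0,1],
  [0,0,0,0,1],
], grip_force=40)

```text
time: 20.38
tool_pos: [516.1, -367.0, 2.1]
orientation: [0.132, 3.139, -0.0]
ft_force: [-1.2, 0.2, 1.8]
grip_width: 18.2
gripper_force: 40.0
```

```bash
python3 -c "
from h import *
plan((516.5,-366.7,2.5),-4.8)"
```

```text
t 20.38 pos [ 516.06 -367.02    2.11] yaw -4.81 tilt [ 0.0001 -0.0001] F [-1.18  0.16  1.84] w 18.24 g 40.0
shift [-0.0035  0.003  -0.0033]
turn -0.0003
```

Request:
play_rows([
  [0,0,-0.05,0,1],
  [0,0,-0.15,0,1],
  [0,0,-0.2,0,1],
  [0,0,-0.25,0,1],
  [0,0.15,-0.1,0.07,1],
  [0,0.2,0,0.07,1],
])

```text
time: 20.88
tool_pos: [522.3, -328.4, 96.7]
orientation: [0.252, 3.125, -0.009]
ft_force: [0.4, -0.2, -0.7]
grip_width: 18.3
gripper_force: 40.0
```

```bash
python3 -c "
from h import *
plan((506.2,97.6,79.3),-9)"
```

```text
t 20.88 pos [ 522.34 -328.35   96.73] yaw -9.23 tilt [ 0.0059 -0.006 ] F [ 0.4  -0.16 -0.66] w 18.32 g 40.0
shift [0.7034 3.4827 0.1233]
turn -0.0078
```

Request:
play_rows([
  [0.05,0.245,0,0,1],
  [0.05,0.245,0,0,1],
  [0.05,0.245,0,0,1],
  [0.05,0.245,0,0,1],
  [0.05,0.245,0,0,1],
  [0.05,0.245,0,0,1],
  [0.05,0.245,0,0,1],
  [0.05,0.245,0,0,1],
  [0.05,0.245,0,0,1],
  [0.05,0.245,0,0,1],
  [0.05,0.245,0,0,1],
  [0.05,0.245,0,0,1],
  [0.05,0.2,0,0,1],
  [0.03,0.1,0,0,1],
  [0,0,0,0,1],
  [0,0,0,0,1],
  [0,0,0,0,1],
])

```text
time: 22.3
tool_pos: [501.0, 70.6, 92.1]
orientation: [0.247, 3.131, -0.001]
ft_force: [0.1, -0.3, 0.4]
grip_width: 18.1
gripper_force: 40.0
```

```bash
python3 -c "
from h import *
plan((506.2,97.6,79.3),-9)"
```

```text
t 22.30 pos [501.01  70.55  92.09] yaw -9.04 tilt [ 0.0003 -0.0005] F [ 0.07 -0.31  0.42] w 18.06 g 40.0
shift [-0.0072  0.2294  0.1065]
turn -0.0012
```

Request:
play_rows([
  [-0.007,0.13,0.05,0,1],
  [0,0.1,0.05,0,1],
  [0,0,0,0,1],
  [0,0,0,0,1],
  [0,0,0,0,1],
])

```text
time: 22.72
tool_pos: [505.8, 98.1, 79.8]
orientation: [-0.247, -3.131, 0.001]
ft_force: [0.1, -0.5, -0.8]
grip_width: 18.0
gripper_force: 40.0
```

```bash
python3 -c "
from h import *
import pickle
plan((506.2,97.6,79.3),-9)
t=read_camera('top');s=read_camera('side');pickle.dump((t,s),open('c1.pkl','wb'))
a=t['image'][228-40:228+40,280-25:280+25,::-1];b=s['image'][232-40:232+40,310-25:310+25,::-1]
cv2.imwrite('pics/w3.png',cv2.resize(np.hstack([a,b]),None,fx=7,fy=7,interpolation=cv2.INTER_CUBIC))"
```

```text
t 22.72 pos [505.79  98.11  79.82] yaw -9.01 tilt [-0.0005 -0.0003] F [ 0.11 -0.51 -0.76] w 17.95 g 40.0
shift [-0.0041 -0.0037  0.0044]
turn -0.0004
```

View pics/w3.png

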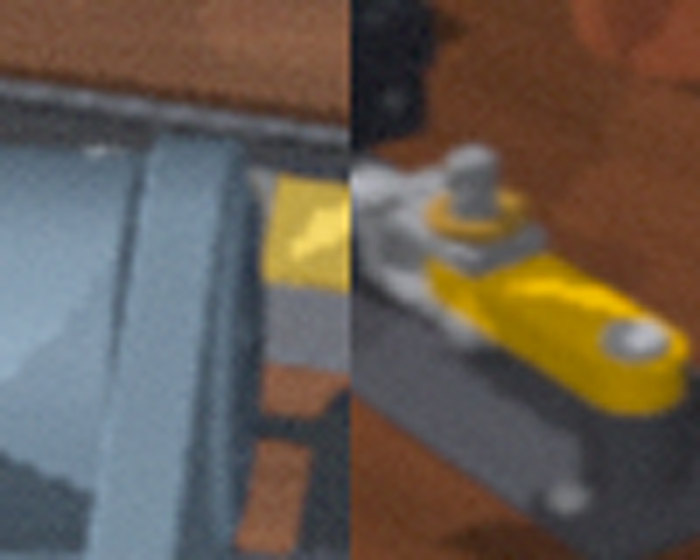

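The top view is hidden by the arm; the side view shows pin with washer, and the cotter lies left of the crop. One wider side crop, with the expected leg marked below it.

```bash
python3 -c "
from h import *
import pickle
t,s=pickle.load(open('c1.pkl','rb'))
st=read_state();C=st['tool_pos'];u=np.array([.988,-.156,0]);v=np.array([.156,.988,0])
for n,q in(('tip',C-8*v+70*u),('leg30',C-8*v+30*u),('coil',C),('pintop',np.array([603.7,74.1,87.6]))):
    q=q.copy(); q[2]=C[2]-.1 if n!='pintop' else q[2]; print(n,proj(s,q).round(1))
save(s,'w4.png',(235,190,335,265),8)"
```

```text
tip [291.3 220.4]
leg30 [276.2 225.3]
coil [262.6 227.8]
pintop [302.4 213.8]
```

View pics/w4.png

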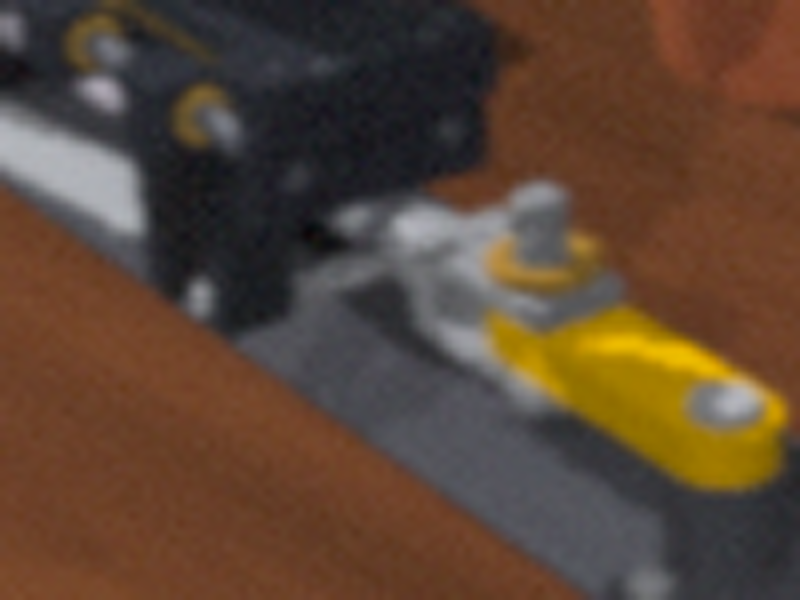

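Leg runs from about (273,226) to (291,220), as expected from the TCP, and the pin's top agrees at (302,214). Approach.

Request:
play_rows([
  [-0.05,-0.0035,0.004,0,1],
  [-0.05,0,0,0,1],
  [-0.04,0,0,0,1],
  [0,0,0,0,1],
  [0,0,0,0,1],
  [0,0,0,0,1],
])

```text
time: 23.32
tool_pos: [522.3, 95.7, 79.3]
orientation: [-0.247, -3.131, 0.0]
ft_force: [0.1, 0.4, -0.1]
grip_width: 18.2
gripper_force: 40.0
```

```bash
cat >> h.py <<'E'
def rel(yaw=-9,P=(603.7,74.1)):
    st=read_state();a=np.radians(yaw);u=np.array([np.cos(a),np.sin(a)]);v=np.array([-u[1],u[0]]);d=st['tool_pos'][:2]-P
    F=st['ft_force'];print('s %.2f lat %.2f z %.2f  Fu %.1f Fv %.1f Fz %.1f'%(-d@u,d@v-8,st['tool_pos'][2],F[:2]@u,F[:2]@v,F[2]))
E
python3 -c "
from h import *
rel();plan(None,-9)"
```

```text
s 83.79 lat 0.55 z 79.34  Fu 0.0 Fv 0.4 Fz -0.1
t 23.32 pos [522.28  95.65  79.34] yaw -9.01 tilt [-0.0004  0.    ] F [ 0.09  0.38 -0.05] w 18.20 g 40.0
turn -0.0004
```

Request:
play_rows([
  [-0.03,-0.0045,0,0,1],
  [0,0,0,0,1],
  [0,0,0,0,1],
])

```text
time: 23.57
tool_pos: [526.0, 94.6, 79.5]
orientation: [0.247, 3.132, 0.0]
ft_force: [0.6, 0.5, -0.5]
grip_width: 18.0
gripper_force: 40.0
```

Request:
play_rows([
  [-0.01,0,0,0,1],
  [0,0,0,0,1],
])

```text
time: 23.73
tool_pos: [527.2, 94.4, 79.5]
orientation: [0.247, 3.132, 0.0]
ft_force: [-0.5, -1.6, 0.4]
grip_width: 18.1
gripper_force: 40.0
```

Request:
play_rows([
  [-0.008,0,0,0,1],
  [0,0,0,0,1],
])

```text
time: 23.9
tool_pos: [528.1, 94.2, 79.5]
orientation: [0.247, 3.132, -0.0]
ft_force: [-0.8, -1.0, -0.6]
grip_width: 18.0
gripper_force: 40.0
```

Request:
play_rows([
  [-0.008,0,0,0,1],
  [0,0,0,0,1],
])

```text
time: 24.07
tool_pos: [529.1, 94.1, 79.5]
orientation: [0.247, 3.132, -0.0]
ft_force: [0.0, 0.6, -0.5]
grip_width: 18.1
gripper_force: 40.0
```

```bash
python3 -c "
from h import *
rel()"
```

```text
s 76.80 lat 0.07 z 79.53  Fu -0.1 Fv 0.6 Fz -0.5
```

Request:
play_rows([
  [-0.008,0,0,0,1],
  [0,0,0,0,1],
])

```text
time: 24.23
tool_pos: [530.0, 93.9, 79.5]
orientation: [0.247, 3.132, -0.0]
ft_force: [-0.2, 0.7, 0.4]
grip_width: 18.2
gripper_force: 40.0
```

Request:
play_rows([
  [-0.008,0,0,0,1],
  [0,0,0,0,1],
])

```text
time: 24.4
tool_pos: [531.0, 93.8, 79.5]
orientation: [0.247, 3.132, -0.0]
ft_force: [-0.7, -0.3, -0.4]
grip_width: 18.1
gripper_force: 40.0
```

Request:
play_rows([
  [-0.008,0,0,0,1],
  [0,0,0,0,1],
])

```text
time: 24.57
tool_pos: [532.0, 93.6, 79.5]
orientation: [0.247, 3.132, -0.0]
ft_force: [-0.8, -0.1, 0.5]
grip_width: 18.3
gripper_force: 40.0
```

Request:
play_rows([
  [-0.008,0,0,0,1],
  [0,0,0,0,1],
])

```text
time: 24.73
tool_pos: [532.9, 93.5, 79.5]
orientation: [0.247, 3.132, -0.0]
ft_force: [0.3, 0.5, -0.0]
grip_width: 18.4
gripper_force: 40.0
```

```bash
python3 -c "
from h import *
rel()"
```

```text
s 72.95 lat 0.05 z 79.51  Fu 0.3 Fv 0.5 Fz -0.0
```

Request:
play_rows([
  [-0.01,0,0,0,1],
  [-0.01,0,0,0,1],
  [0,0,0,0,1],
])

```text
time: 24.98
tool_pos: [535.4, 93.1, 79.6]
orientation: [0.247, 3.132, -0.0]
ft_force: [-0.7, 0.4, 0.3]
grip_width: 18.1
gripper_force: 40.0
```

Request:
play_rows([
  [-0.01,0,0,0,1],
  [-0.01,0,0,0,1],
  [0,0,0,0,1],
])

```text
time: 25.23
tool_pos: [537.8, 92.7, 79.5]
orientation: [0.247, 3.132, 0.0]
ft_force: [0.7, 1.0, -0.0]
grip_width: 17.8
gripper_force: 40.0
```

Request:
play_rows([
  [-0.01,0,0,0,1],
  [-0.01,0,0,0,1],
  [0,0,0,0,1],
])

```text
time: 25.48
tool_pos: [540.1, 92.3, 79.5]
orientation: [0.247, 3.132, -0.0]
ft_force: [0.1, -0.9, -0.4]
grip_width: 17.9
gripper_force: 40.0
```

Request:
play_rows([
  [-0.01,0,0,0,1],
  [-0.01,0,0,0,1],
  [0,0,0,0,1],
])

```text
time: 25.73
tool_pos: [542.5, 91.9, 79.5]
orientation: [0.247, 3.132, 0.0]
ft_force: [-0.4, 0.0, -0.2]
grip_width: 18.3
gripper_force: 40.0
```

```bash
python3 -c "
from h import *
rel()"
```

```text
s 63.26 lat 0.04 z 79.55  Fu -0.4 Fv -0.0 Fz -0.2
```

Request:
play_rows([
  [-0.015,0,0,0,1],
  [-0.015,0,0,0,1],
  [-0.01,0,0,0,1],
  [0,0,0,0,1],
])

```text
time: 26.07
tool_pos: [547.0, 91.4, 79.4]
orientation: [-0.247, -3.132, -0.0]
ft_force: [-0.0, 0.8, -1.5]
grip_width: 17.9
gripper_force: 40.0
```

Request:
play_rows([
  [-0.01,0,0,0,1],
  [-0.01,0,0,0,1],
  [0,0,0,0,1],
])

```text
time: 26.32
tool_pos: [548.9, 91.3, 79.2]
orientation: [-0.246, -3.131, -0.001]
ft_force: [-1.9, 3.9, -0.3]
grip_width: 18.4
gripper_force: 40.0
```

Request:
play_rows([
  [-0.01,0,0,0,1],
  [-0.01,0,0,0,1],
  [0,0,0,0,1],
])

```text
time: 26.57
tool_pos: [550.4, 91.1, 78.8]
orientation: [-0.246, -3.129, -0.001]
ft_force: [-3.6, 4.2, -0.1]
grip_width: 18.0
gripper_force: 40.0
```

```bash
python3 -c "
from h import *
rel()"
```

```text
s 55.29 lat 0.46 z 78.82  Fu -4.3 Fv 3.6 Fz -0.1
```

Request:
play_rows([
  [-0.01,0,0,0,1],
  [-0.01,0,0,0,1],
  [0,0,0,0,1],
])

```text
time: 26.82
tool_pos: [553.1, 90.8, 78.9]
orientation: [-0.246, -3.13, -0.001]
ft_force: [-4.0, 3.2, -0.3]
grip_width: 17.9
gripper_force: 40.0
```

Request:
play_rows([
  [-0.01,0,0,0,1],
  [-0.01,0,0,0,1],
  [0,0,0,0,1],
])

```text
time: 27.07
tool_pos: [556.1, 90.3, 79.2]
orientation: [-0.246, -3.131, -0.001]
ft_force: [-1.2, 4.8, -0.3]
grip_width: 18.1
gripper_force: 40.0
```

```bash
python3 -c "
from h import *
rel();plan(None,-9)"
```

```text
s 49.53 lat 0.61 z 79.22  Fu -1.9 Fv 4.5 Fz -0.3
t 27.07 pos [556.13  90.35  79.22] yaw -8.99 tilt [-0.0007  0.0008] F [-1.19  4.78 -0.3 ] w 18.12 g 40.0
turn 0.0004
```

Request:
play_rows([
  [-0.012,0,0,0,1],
  [-0.012,0,0,0,1],
  [0,0,0,0,1],
])

```text
time: 27.32
tool_pos: [560.6, 89.4, 79.9]
orientation: [0.246, 3.129, 0.0]
ft_force: [2.9, 4.2, -2.2]
grip_width: 18.1
gripper_force: 40.0
```

Request:
play_rows([
  [-0.012,0,0,0,1],
  [-0.012,0,0,0,1],
  [0,0,0,0,1],
])

```text
time: 27.57
tool_pos: [563.7, 88.5, 80.1]
orientation: [0.247, 3.129, -0.0]
ft_force: [5.3, 1.6, -1.6]
grip_width: 17.9
gripper_force: 40.0
```

Request:
play_rows([
  [-0.008,0,0,0,1],
  [-0.006,0,0,0,1],
  [0,0,0,0,1],
])

```text
time: 27.82
tool_pos: [564.1, 88.4, 79.6]
orientation: [0.247, 3.131, -0.0]
ft_force: [3.2, 2.2, -0.4]
grip_width: 18.3
gripper_force: 40.0
```

```bash
python3 -c "
from h import *
rel();plan(None,-9)"
```

```text
s 41.34 lat -0.12 z 79.63  Fu 2.8 Fv 2.6 Fz -0.4
t 27.82 pos [564.1   88.35  79.63] yaw -9.02 tilt [ 0.0005 -0.0002] F [ 3.15  2.18 -0.37] w 18.27 g 40.0
turn -0.0006
```

Request:
play_rows([
  [-0.008,0,0,0,1],
  [0,0,0,0,1],
])

```text
time: 27.98
tool_pos: [564.7, 88.2, 79.4]
orientation: [-0.247, -3.132, 0.0]
ft_force: [1.8, 1.5, -0.6]
grip_width: 17.9
gripper_force: 40.0
```

Request:
play_rows([
  [-0.008,0,0,0,1],
  [0,0,0,0,1],
])

```text
time: 28.15
tool_pos: [565.5, 88.1, 79.3]
orientation: [-0.247, -3.131, 0.001]
ft_force: [2.2, 2.2, -0.8]
grip_width: 18.1
gripper_force: 40.0
```

Request:
play_rows([
  [-0.008,0,0,0,1],
  [0,0,0,0,1],
])

```text
time: 28.32
tool_pos: [566.3, 87.9, 79.2]
orientation: [-0.247, -3.131, 0.001]
ft_force: [-0.1, 0.1, -0.7]
grip_width: 18.1
gripper_force: 40.0
```

```bash
python3 -c "
from h import *
rel()"
```

```text
s 39.08 lat -0.20 z 79.25  Fu -0.1 Fv 0.1 Fz -0.7
```

Request:
play_rows([
  [-0.008,0,0,0,1],
  [0,0,0,0,1],
])

```text
time: 28.48
tool_pos: [567.2, 88.0, 79.2]
orientation: [-0.247, -3.131, 0.0]
ft_force: [-1.2, 1.5, -0.8]
grip_width: 18.4
gripper_force: 40.0
```

Request:
play_rows([
  [-0.008,0,0,0,1],
  [0,0,0,0,1],
])

```text
time: 28.65
tool_pos: [568.0, 88.1, 79.1]
orientation: [-0.247, -3.13, -0.0]
ft_force: [-1.7, 2.3, -0.4]
grip_width: 18.1
gripper_force: 40.0
```

Request:
play_rows([
  [-0.008,0,0,0,1],
  [0,0,0,0,1],
])

```text
time: 28.82
tool_pos: [568.7, 88.1, 79.1]
orientation: [-0.246, -3.13, -0.001]
ft_force: [-3.3, 4.1, -0.7]
grip_width: 18.4
gripper_force: 40.0
```

```bash
python3 -c "
from h import *
rel()"
```

```text
s 36.79 lat 0.39 z 79.06  Fu -3.9 Fv 3.5 Fz -0.7
```

Request:
play_rows([
  [0.01,0,0,0,1],
  [0.01,0,0,0,1],
  [0,0,0,0,1],
  [0,0,0,0,1],
])

```text
time: 29.15
tool_pos: [567.3, 87.9, 79.7]
orientation: [0.247, 3.131, -0.0]
ft_force: [-1.4, 1.8, -0.0]
grip_width: 17.6
gripper_force: 40.0
```

```bash
python3 -c "
from h import *
rel()"
```

```text
s 38.11 lat -0.09 z 79.67  Fu -1.6 Fv 1.5 Fz -0.0
```

Request:
play_rows([
  [0.01,0,0,0,1],
  [0,0,0,0,1],
  [0,0,0,0,1],
])

```text
time: 29.4
tool_pos: [566.3, 88.0, 79.7]
orientation: [0.247, 3.131, -0.0]
ft_force: [1.0, 1.4, -0.1]
grip_width: 18.0
gripper_force: 40.0
```

```bash
python3 -c "
from h import *
rel()"
```

```text
s 39.12 lat -0.14 z 79.72  Fu 0.8 Fv 1.5 Fz -0.1
```

Request:
play_rows([
  [0,0,0,0,0.4],
  [0,0,0,0,0.1],
  [0,0,0,0,0.1],
  [0,0,0,0,0.1],
  [0,0,-0.05,0,0.1],
  [0,0,-0.15,0,0.1],
  [0,0,-0.25,0,0.1],
  [0.2,-0.1,-0.2,0,0.1],
  [0.25,-0.2,-0.1,0,0.1],
  [0,-0.3,0,0,0.1],
  [0,-0.3,0,0,0.1],
  [0,-0.3,0,0,0.1],
  [0,-0.3,0,0,0.1],
  [0,-0.3,0,0,0.1],
  [0,0,0,0,0.1],
  [0,0,0,0,0.1],
])

```text
time: 30.73
tool_pos: [478.6, -118.3, 170.0]
orientation: [0.253, 3.131, -0.0]
ft_force: [0.6, 0.1, 0.8]
grip_width: 39.8
gripper_force: 0.0
```

```bash
python3 -c "
from h import *
import pickle
t=read_camera('top');s=read_camera('side');pickle.dump((t,s),open('c2.pkl','wb'))
a=t['image'][222-30:222+30,280-33:280+33,::-1];b=s['image'][225-30:225+30,300-33:300+33,::-1]
cv2.imwrite('pics/f1.png',cv2.resize(np.hstack([a,b]),None,fx=6,fy=6,interpolation=cv2.INTER_CUBIC))
P=np.array([603.7,74.1,79.2]);u=np.array([.988,-.156,0]);v=np.array([.156,.988,0])
for n,q in(('tip',P+34*u),('coil',P-36*u+8*v),('pin',P+[0,0,8.4])):
    print(n,((proj(t,q)-[247,192]+.5)*6).round(),((proj(s,q)-[267,195]+.5)*6+[396,0]).round())
"
```

```text
tip [240.  55.] [684. 112.]
coil [185. 233.] [521. 154.]
pin [222. 138.] [611. 116.]
```

View pics/f1.png

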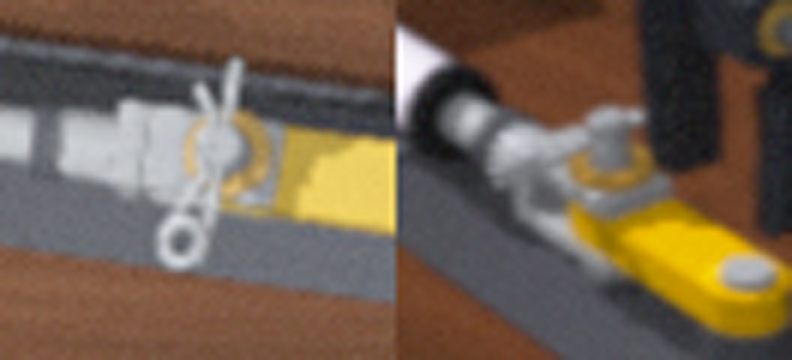

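Cotter through the pin, coil at (181,241), tip (238,60), bow round the pin. A closer crop to verify how far it is home.

```bash
python3 -c "
from h import *
import pickle
t,s=pickle.load(open('c2.pkl','rb'))
save(t,'f2.png',(262,196,298,240),13)
P=np.array([603.7,74.1,79.2]);u=np.array([.988,-.156,0]);v=np.array([.156,.988,0])
for n,q in(('tip',P+34*u),('coil',P-36*u+8*v+[0,0,6]),('pintop',P+[0,0,8.4]),('washer',[603.7,74.1,68])):
    print(n,((proj(t,q)-[262,196]+.5)*13).round())
"
```

```text
tip [326.  67.]
coil [202. 447.]
pintop [286. 247.]
washer [296. 271.]
```

View pics/f2.png

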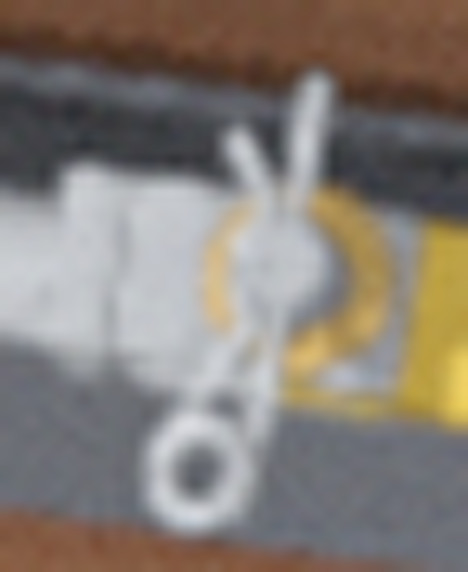

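The closer crop shows tip (318,72), coil (197,468), pin top (282,262) and washer (300,285). All are shifted about 14 px from the prediction, so the seat is within about 1 mm of the pin axis and the bow is round the pin. Handing in.

```bash
python3 -c "
from bench import hand_in
print(hand_in())"
```

```text
the job is handed in; nothing more can be done
None
```

I handed the job in at about 31 s of the 72 s allowed: the washer lies flat on the fork over the pin and the cotter is snapped home and released. The last pictures put its seat within about 1 mm of the pin's axis; `hand_in()` gave no verdict.

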